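Set the length gauge's carriage to the knobbed stop

TASK

Set the length gauge on the bench: with the fingertips, press down the black pad in the middle of its sliding carriage to free the brake and, keeping the pad down, push the carriage along the rail until it is right up against the stop that has the round knob on top. Then take the fingers away, so that the pad springs up and the brake holds the carriage there. Press and push only: do not grip the pad, do not force the carriage along while its pad is up, and leave the loose things on the bench where they are.

Things in the scene. Friction and masses are not known exactly. Their poses are not given: they have to be found in the camera images.
- rail: (All sizes in mm.) Aluminium length-gauge rail, 70 wide (x), 430 long (y) and 24 high, with a slot along its top, fixed to the worktop. Origin: middle of its underside, on the worktop. Its own y axis runs along the rail, z up.
- carriage (a joint): Position of the dark steel carriage along the rail's y axis, in m; 0 is the middle of the rail, positive towards the rail's +y. The carriage is 92 wide (x), 120 long (y), its top 44 above the worktop; a 6 mm bumper at each end makes its reach 66 to either side of its middle. With the pad up a brake holds it against some 20 N; with the pad down about 1 to 2 N moves it. The stops bar its way.
- pad (a joint): How far the pad is pressed, in m: about 0 when up (brake holds), 0.006 fully down. A spring pushes it up: about 6 N starts it down and 7 N brings it fully down; the brake lets go more the harder it is pressed and is quite free once it is 1 mm down. It springs up by itself.
- pad_top (a point): Centre of the top face of the black pad (44 in x by 64 in y, grooved) in the middle of the carriage, 45 above the worktop when up, 1 above the carriage's top. The pad sinks straight down into a pocket. A round ridge, 4 high, crosses the pad 28 to either side of this point along the rail, with a flat of 48 between the ridges where a fingertip can press, and push against a ridge.
- ridge_left: The pad's ridge on the rail's +y side: 8 wide (y), 42 long (x), standing 4 above the pad; origin at its middle, level with the pad's top face.
- ridge_right: The same ridge on the rail's -y side.
- knob_stop: The stop to go to: aluminium block 60 (x) by 30 (y) by 26 high clamped on the rail, with a round black knob (32 across) on top that reaches 51 above the rail's top (75 above the worktop). Origin: middle of its underside, on the rail's top, over the rail's middle line. It may stand at either end of the rail. The carriage touches it when the pad's middle is 81 from this origin along the rail.
- plain_stop: The other stop at the other end of the rail: the same block without a knob.
- tape_measure: Loose yellow tape measure, 69 x 90 x 30; a bystander. Origin: middle of its underside.
- pine_block: Loose pale pine block, 45 x 135 x 34; a bystander. Origin: middle of its underside.
- hardwood_block: Loose dark hardwood block, 50 x 82 x 22; a bystander. Origin: middle of its underside.
- sanding_block: Loose cork-topped sanding block, 62 x 90 x 34; a bystander. Origin: middle of its underside.

How it is judged:
By the outcome, as a careful person would: the job done as asked, in the order asked, and still so for the second after the job is handed in, with the robot touching nothing.
It also fails if it takes over 35 s, if anything falls off the work surface, if the arm or the gripper's body presses on something with over 40 N, if the wrist force passes 120 N, or if a joint passes its speed limit or range.

ROBOT

A 6-joint arm with a two-finger parallel gripper is mounted at the origin on a cart in front of the work surface, level with it; the furniture and walls round the work are solid. World frame = base frame: x ahead of the robot, y to its left, z up, the work surface at z = 0. Lengths are in m, angles in rad, forces in N, time in s.
With the tool pointing down it reaches from about 0.3 to 0.875 m from the base axis. Payload 6.4 kg.
Tool frame: the origin (TCP) lies midway between the tips of the shut fingers; the grasp point (between the pads) lies 19 mm behind it; z points along the fingers, y is the line along which they close (so a half turn about z gives the same grasp; the last joint's range is limited). The gripper opens to 85 mm and grips with 20 to 120 N. Pads are 22 mm wide; open, the fingers measure 114 mm over their backs; the gripper's body (76 mm by 85 mm) begins 54 mm behind the grasp point. The pads swing forward as they close: fully open they stand 13 mm farther back than shut.
Start: joints at [1.05, 0.181, 1.607, -0, 1.354, -0.206], TCP at [0.178, 0.547, 0.231] pointing down, gripper open.
Joint ranges: [-2.99, 2.99], [-0.89, 2.07], [0.3, 2.58], [-1.14, 4.28], [0, 2.63], [-3.12, 3.12]. Speed limits (rad/s): [2.57, 2.57, 3.01, 3.14, 3.14, 3.14].

INTERFACE

Orientations are given as a unit quaternion [w, x, y, z].
In Python, from bench import ctrl gives the robot as it stands.
- The arm moves only by the tool send_rows, never from a script. Its argument "motion" is a list of rows, each a list of 7 numbers: the turn, a rotation vector about the tool's x, y, z in degrees, then the shift along the tool's x, y, z in mm, then the closure, from -1 (fully open) to 1 (shut). In form: [[rx, ry, rz, tx, ty, tz, grip], ...]. A call has exactly 10 rows; each row shifts and turns the commanded pose from where the row before left it, along the tool's axes as they then stand; what a row does not reach is not made up. A row lasts 1/10 s, in which the tool goes at most 50 mm and 8.59 degrees, less where a joint would pass 70% of its speed; a pose out of reach is approached as far as the arm can. A call is refused whole if a number of a shift passes 50 or a number of a turn 8.59, either way. A call with a gripper value outside its range is refused whole. The fingers move at their own pace and stop on an object; the grip force is fixed at half the most. Time passes only in rows, so rows that do not move let the fingers close, or fill a call up. It gives the time, the measured TCP pose, the force, the opening and the grip force at its end, in the units of the state.
- ctrl.get_obs(): the state, without advancing time (a new reading comes with each control period).
- ctrl.camera(name): name is "scene" or "top"; returns a dict with "color" (480x640x3 uint8, red, green, blue), "z_map" (480x640 float32, m along the optical axis (not along the pixel's ray), 0 where there is no reading), "mtx" (3x3 intrinsics, pixels), "extrinsics" (4x4, takes a point from camera to world coordinates). Camera axes: x right, y down, z forward; pixel columns grow to the right and rows downward; lengths in m; the calibration is good to about 2 mm. A picture is of the moment at which its call begins.
- ctrl.hand_in(): hands the job in; it is judged then, once.
The state is a dict: "time_s": time; "q": joint angles; "dq": joint speeds; "joint_efforts": joint torques, N m; "eef_pos": TCP position; "eef_rot": TCP orientation; "wrist_force": force on the tool from outside, world axes, zero at the start; "torque": the same for the moment, N m; "opening": opening from 0.0 (shut) to 1.0 (fully open); "grasp_force": force on a finger pad.
Only numpy, scipy, OpenCV 4.12 (cv2) and the standard library are available. Lean on these libraries where they do the work, as an engineer would, in place of code of your own. Each camera call takes 0.05 s, during which the arm holds its last target. There are 200 camera calls.

## Working session

There is one attempt and no reset: what is moved stays moved. The work goes in short steps, Python scripts to look and compute and a tool call to move; the robot and the scene stay as the last step left them, time stands still between calls to the robot, and variables do not carry over. Pictures are saved under pics/ and viewed, at most 10 in all, crops included, and the job is handed in when it is done.

Besides the shell and the picture viewer there is one more tool, called as a command line: name --pt "numbers of a row" for each row, then --argument value for the rest. send_rows: Moves the arm, as the interface text tells. Its arguments: {"type":"object","properties":{"motion":{"type":"array","items":{"type":"array","items":{"type":"number"}}}},"required":["motion"]}

```bash
mkdir -p pics
python3 - <<'E'
from bench import ctrl
import cv2,numpy as np
for n in("top","scene"):
    c=ctrl.camera(n); cv2.imwrite(f"pics/{n}0.png",c["color"][:,:,::-1]); np.savez(f"{n}0.npz",**c)
    print(n,c["mtx"].tolist(),c["extrinsics"].round(3).tolist())
o=ctrl.get_obs(); print(o)
E
```

```text
top [[535.1706103801348, 0.0, 310.92594942976706], [0.0, 535.1706103801348, 242.5492811403402], [0.0, 0.0, 1.0]] [[0.021, -0.999, 0.034, 0.533], [-0.999, -0.022, -0.026, -0.084], [0.027, -0.034, -0.999, 1.199], [0.0, 0.0, 0.0, 1.0]]
scene [[540.0330529927882, 0.0, 315.4403943589407], [0.0, 540.0330529927882, 239.28822145243205], [0.0, 0.0, 1.0]] [[0.59, -0.558, 0.583, -0.065], [-0.807, -0.389, 0.444, -0.587], [-0.021, -0.733, -0.68, 0.79], [0.0, 0.0, 0.0, 1.0]]
{'time_s': 0.1, 'q': array([ 1.04973259e+00,  1.81489004e-01,  1.60791097e+00,  1.86115738e-06,
        1.35379018e+00, -2.06315875e-01]), 'dq': array([-0.00048049, -0.00043436, -0.00058077,  0.00058686,  0.00057835,
       -0.00252163]), 'joint_efforts': array([ 4.78022121e-04, -4.45875728e+01, -3.52239168e+01, -2.02399538e-04,
        4.10213790e-03,  1.20062987e-05]), 'eef_pos': array([0.17774564, 0.54631577, 0.23046029]), 'eef_rot': array([-2.84985245e-04,  1.56725281e-01,  9.87641913e-01, -7.46182783e-04]), 'wrist_force': array([ 0.07945765, -0.64337941,  0.18212419]), 'torque': array([ 6.98191534e-03, -7.61883316e-05,  1.35327381e-02]), 'grasp_force': 0.0, 'opening': 0.9984270140623629}
```

View pics/top0.png

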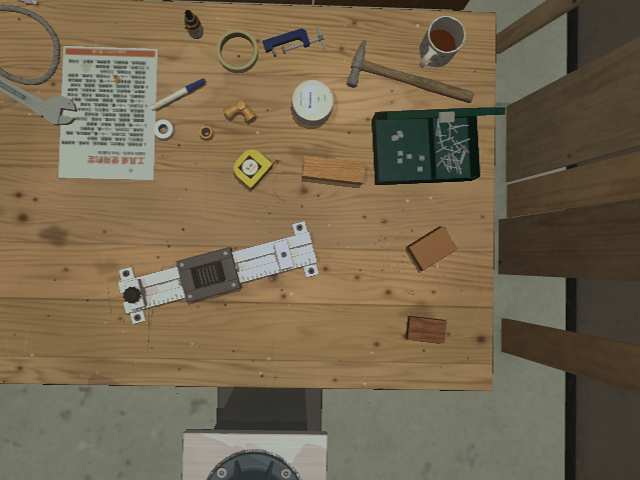

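View pics/scene0.png

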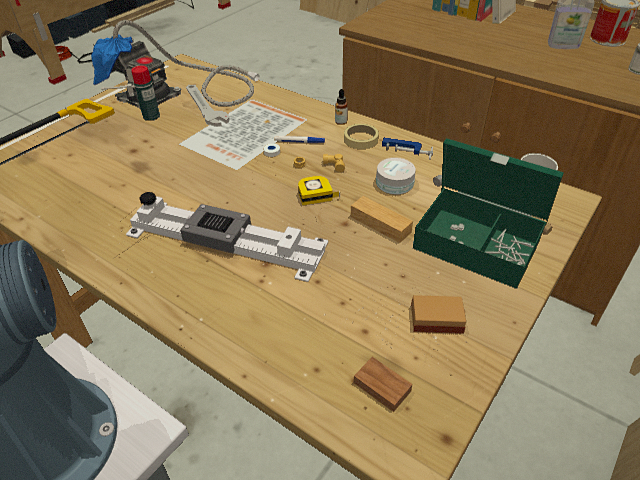

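The top view shows the knob at about (132,295), the black pad at (209,274) and the plain stop at (285,254). The carriage has to go left in the image, towards +y. Next I'll measure these.

```bash
cat > h.py <<'E'
import numpy as np,cv2
def ray(c,uv,z):
    K,T=c["mtx"],c["extrinsics"]
    d=T[:3,:3]@np.linalg.solve(K,[uv[0],uv[1],1]); p=T[:3,3]
    return p+d*(z-p[2])/d[2]
def measure(c,roi=(100,215,325,330)):
    x0,y0,x1,y1=roi; g=c["color"].max(2)[y0:y1,x0:x1]
    def blobs(m,a):
        n,l,s,ct=cv2.connectedComponentsWithStats(m.astype(np.uint8))
        return [(s[i,4],ct[i]+[x0,y0],cv2.minAreaRect(np.argwhere(l==i)[:,::-1].astype(np.float32)+[x0,y0])) for i in range(1,n) if s[i,4]>a]
    return blobs
E
python3 - <<'E'
import numpy as np,cv2
from h import *
c=dict(np.load("top0.npz"));img=c["color"]
x0,y0=100,215
g=img[y0:330,x0:325].max(2)
for t in(45,60,110):
    m=cv2.morphologyEx((g<t).astype(np.uint8),cv2.MORPH_CLOSE,np.ones((5,5)))
    n,l,s,ct=cv2.connectedComponentsWithStats(m)
    for i in range(1,n):
        if s[i,4]>100:
            r=cv2.minAreaRect((np.argwhere(l==i)[:,::-1]).astype(np.float32)); uv=np.array(r[0])+[x0,y0]
            print(t,s[i,4],uv,r[1:],ray(c,uv,.045 if s[i,2]>25 else .07).round(4))
# corner points of rail via feet screws, rail ends
for uv in [(132,295),(285,254),(209,274),(125,273),(137,317),(298,228),(310,271)]:
    print(uv,ray(c,uv,.075 if uv==(132,295) else .05 if uv==(285,254) else .045 if uv==(209,274) else .01).round(4))
cv2.imwrite("pics/crop.png",cv2.resize(img[y0:330,x0:325],None,fx=3.5,fy=3.5,interpolation=cv2.INTER_CUBIC)[:,:,::-1])
E
```

```text
60 674 [207.45851898 274.3443985 ] ((21.901323318481445, 31.628089904785156), 75.0685806274414) [0.4999 0.1071 0.045 ]
60 205 [131.34614944 294.7307663 ] ((15.254256248474121, 15.808956146240234), 33.6900634765625) [0.4549 0.2599 0.07  ]
110 3516 [212.62543488 279.41337585] ((58.72818374633789, 182.64541625976562), 79.82449340820312) [0.4892 0.0958 0.045 ]
(132, 295) [0.4547 0.257  0.075 ]
(285, 254) [ 0.547  -0.0581  0.05  ]
(209, 274) [0.5007 0.1038 0.045 ]
(125, 273) [0.4981 0.2935 0.01  ]
(137, 317) [0.4022 0.2642 0.01  ]
(298, 228) [ 0.6059 -0.0848  0.01  ]
(310, 271) [ 0.5109 -0.1135  0.01  ]
```

View pics/crop.png

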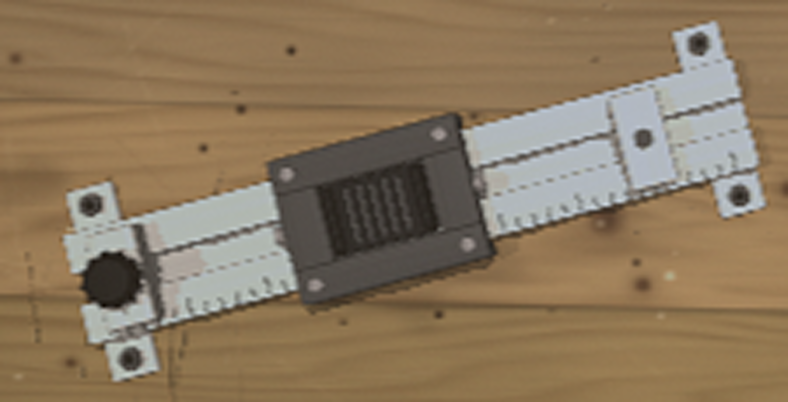

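send_rows --pt "0 0 -8.53 0 0 0 1" --pt "0 0 -8.53 0 0 0 1" --pt "0 0 -8.53 0 0 0 1" --pt "0 0 -8.53 0 0 0 1" --pt "0 0 0 -17 -46 0 1" --pt "0 0 0 -17 -46 0 1" --pt "0 0 0 -17 -46 0 1" --pt "0 0 0 -17 -46 0 1" --pt "0 0 0 -17 -46 0 1" --pt "0 0 0 0 0 0 1"

```text
time_s: 1.1
eef_pos: [0.3265, 0.3452, 0.2311]
eef_rot: [0.0, -0.137, 0.991, -0.001]
wrist_force: [-1.2, 0.4, 0.4]
opening: -0.001
grasp_force: 0.0
```

```bash
cat >> h.py <<'E'
def rep(o,tgt):
    from scipy.spatial.transform import Rotation as R
    q=o["eef_rot"];M=R.from_quat([q[1],q[2],q[3],q[0]]).as_matrix()
    print("t",o["time_s"],"pos",o["eef_pos"].round(4),"F",o["wrist_force"].round(1),"open",round(o["opening"],2))
    print("y",M[:,1].round(3),"z",M[:,2].round(3),"shift mm",(M.T@(np.array(tgt)-o["eef_pos"])*1000).round(1))
E
python3 -c "
from h import *;from bench import ctrl
rep(ctrl.get_obs(),[.4986,.111,.06])"
```

```text
t 1.1 pos [0.3265 0.3452 0.2311] F [-1.2  0.4  0.4] open -0.0
y [-0.271  0.963 -0.002] z [ 0.001 -0.002 -1.   ] shift mm [-102.2 -271.7  171.6]
```

send_rows --pt "0 0 0 -17 -45 0 1" --pt "0 0 0 -17 -45 0 1" --pt "0 0 0 -17 -45 0 1" --pt "0 0 0 -17 -45 0 1" --pt "0 0 0 -17 -45 0 1" --pt "0 0 0 -17 -47 0 1" --pt "0 0 0 0 0 40 1" --pt "0 0 0 0 0 45 1" --pt "0 0 0 0 0 45 1" --pt "0 0 0 0 0 25 1"

```text
time_s: 2.1
eef_pos: [0.494, 0.1166, 0.0723]
eef_rot: [-0.003, -0.14, 0.99, 0.001]
wrist_force: [-0.3, 0.7, -0.6]
opening: -0.001
grasp_force: 0.0
```

```bash
python3 -c "
from h import *;from bench import ctrl
c=ctrl.camera('scene');t=ctrl.camera('top')
rep(ctrl.get_obs(),[.4986,.111,.045])
a=cv2.resize(c['color'][150:290,100:300],None,fx=3,fy=3);b=cv2.resize(t['color'][215:330,100:325],(600,307))
cv2.imwrite('pics/p1.png',a[:,:,::-1])"
```

```text
t 2.2 pos [0.4929 0.1167 0.0721] F [-0.3 -0.2  0.5] open -0.0
y [-0.277  0.961  0.003] z [-0.009  0.    -1.   ] shift mm [-4.2 -7.1 27. ]
```

View pics/p1.png

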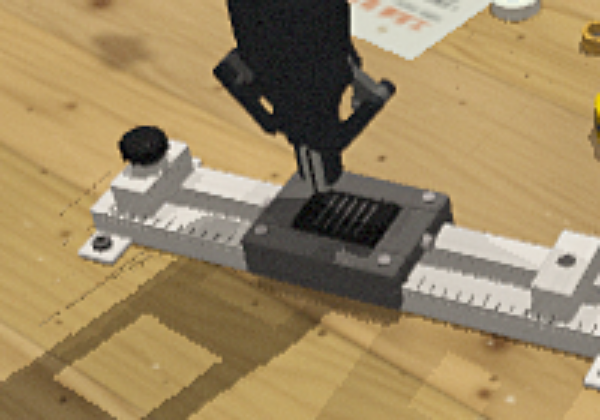

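The fingertips are above the pad, at about (206,212) in the full scene frame. The pad centre is near (216,223). I'll cross-check both against the calibration.

```bash
python3 -c "
from h import *
c=dict(np.load('scene0.npz'))
T=np.linalg.inv(c['extrinsics'])
for p in ([.4929,.1167,.0721],[.5,.106,.045],[.4547,.257,.075]):
  v=c['mtx']@(T@np.r_[p,1])[:3];v/=v[2];print(((v[:2]-[100,150])*3).round(0))
print(ray(c,(215.7,223.3),.045),ray(c,(148,198.5),.075))"
```

```text
[323. 182.]
[347. 212.]
[145. 135.]
[0.49342885 0.10004015 0.045     ] [0.44650628 0.24848935 0.075     ]
```

send_rows --pt "0 0 0 -4 -7 0 1" --pt "0 0 0 0 0 0 1" --pt "0 0 0 0 0 10 1" --pt "0 0 0 0 0 8 1" --pt "0 0 0 0 0 3 1" --pt "0 0 0 0 0 2 1" --pt "0 0 0 0 0 1 1" --pt "0 0 0 0 0 1 1" --pt "0 0 0 0 0 0 1" --pt "0 0 0 0 0 0 1"

```text
time_s: 3.2
eef_pos: [0.5027, 0.1106, 0.0514]
eef_rot: [0.0, -0.14, 0.99, -0.0]
wrist_force: [0.2, -0.4, -0.2]
opening: -0.004
grasp_force: 0.0
```

send_rows --pt "0 0 0 3 1 0 1" --pt "0 0 0 0 0 2 1" --pt "0 0 0 0 0 1 1" --pt "0 0 0 0 0 1 1" --pt "0 0 0 0 0 1 1" --pt "0 0 0 0 0 1 1" --pt "0 0 0 0 0 0 1" --pt "0 0 0 0 0 0 1" --pt "0 0 0 0 0 0 1" --pt "0 0 0 0 0 0 1"

```text
time_s: 4.2
eef_pos: [0.4994, 0.1107, 0.0453]
eef_rot: [0.0, -0.14, 0.99, -0.0]
wrist_force: [0.7, -0.2, -0.3]
opening: -0.002
grasp_force: 0.0
```

send_rows --pt "0 0 0 0 0 1 1" --pt "0 0 0 0 0 1 1" --pt "0 0 0 0 0 1 1" --pt "0 0 0 0 0 1 1" --pt "0 0 0 0 0 1 1" --pt "0 0 0 0 0 0 1" --pt "0 0 0 0 0 0 1" --pt "0 0 0 0 0 0 1" --pt "0 0 0 0 0 0 1" --pt "0 0 0 0 0 0 1"

```text
time_s: 5.2
eef_pos: [0.4996, 0.1107, 0.041]
eef_rot: [0.0, -0.14, 0.99, -0.0]
wrist_force: [-3.5, 0.3, 7.3]
opening: -0.002
grasp_force: 4.1
```

send_rows --pt "0 0 0 0 0 0.5 1" --pt "0 0 0 0 2 0 1" --pt "0 0 0 0 4 0 1" --pt "0 0 0 0 5 0 1" --pt "0 0 0 0 5 0 1" --pt "0 0 0 0 4 0 1" --pt "0 0 0 0 2 0 1" --pt "0 0 0 0 0 0 1" --pt "0 0 0 0 0 0 1" --pt "0 0 0 0 0 0 1"

```text
time_s: 6.2
eef_pos: [0.4935, 0.132, 0.041]
eef_rot: [0.0, -0.14, 0.99, -0.0]
wrist_force: [-5.3, 0.2, 13.0]
opening: 0.002
grasp_force: 6.6
```

```bash
cat >> h.py <<'E'
def look(name):
    from bench import ctrl
    c=ctrl.camera('scene'); rep(ctrl.get_obs(),[.4758,.184,.041])
    cv2.imwrite(name,cv2.resize(c['color'][150:290,100:300],None,fx=3,fy=3)[:,:,::-1])
E
python3 -c "
from h import *; look('pics/p2.png')"
```

```text
t 6.25 pos [0.4935 0.1319 0.041 ] F [-5.  -0.2 12.8] open 0.01
y [-0.277  0.961 -0.   ] z [ 0. -0. -1.] shift mm [ 2.6 54.9 -0. ]
```

View pics/p2.png

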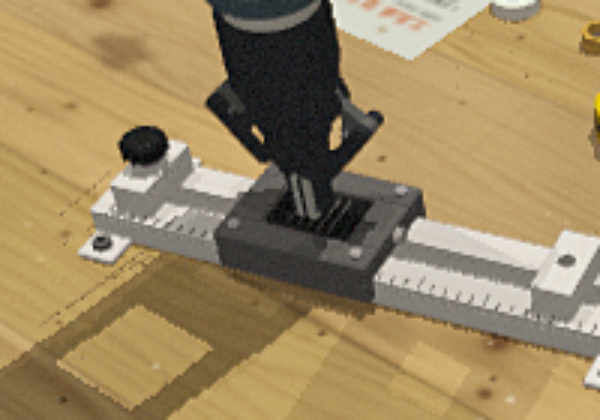

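The carriage moved with the fingertips: its screws shifted about 28 px in the crop and the pad is fully down (13 N). I'll keep pushing.

send_rows --pt "0 0 0 0 3 0 1" --pt "0 0 0 0 6 0 1" --pt "0 0 0 0 7 0 1" --pt "0 0 0 0 7 0 1" --pt "0 0 0 0 7 0 1" --pt "0 0 0 0 7 0 1" --pt "0 0 0 0 6 0 1" --pt "0 0 0 0 4 0 1" --pt "0 0 0 0 1 0 1" --pt "0 0 0 0 0 0 1"

```text
time_s: 7.25
eef_pos: [0.4801, 0.1782, 0.041]
eef_rot: [0.0, -0.14, 0.99, -0.0]
wrist_force: [-4.0, -1.4, 14.1]
opening: -0.0
grasp_force: 6.7
```

send_rows --pt "0 0 0 0 1 0 1" --pt "0 0 0 0 1 0 1" --pt "0 0 0 0 1 0 1" --pt "0 0 0 0 1 0 1" --pt "0 0 0 0 1 0 1" --pt "0 0 0 0 1 0 1" --pt "0 0 0 0 1 0 1" --pt "0 0 0 0 0 0 1" --pt "0 0 0 0 0 0 1" --pt "0 0 0 0 0 0 1"

```text
time_s: 8.25
eef_pos: [0.4782, 0.1846, 0.0409]
eef_rot: [-0.0, -0.14, 0.99, -0.0]
wrist_force: [-5.3, -1.6, 13.1]
opening: -0.001
grasp_force: 6.7
```

```bash
python3 -c "
from h import *; look('pics/p3.png')"
```

```text
t 8.3 pos [0.4782 0.1846 0.0409] F [-4.6 -2.4 13.4] open -0.0
y [-0.277  0.961 -0.   ] z [ 0. -0. -1.] shift mm [ 2.5  0.1 -0.1]
```

View pics/p3.png

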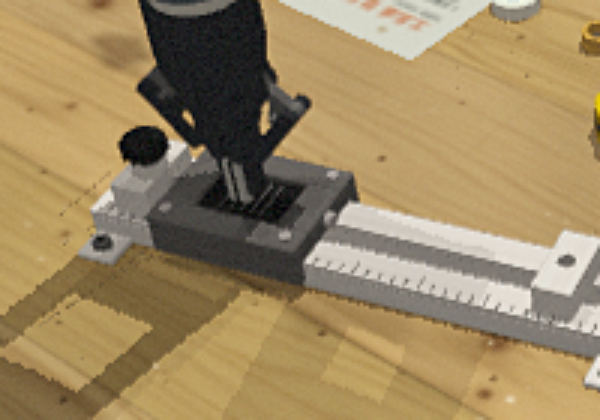

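The carriage is now very close to the knob stop. I'll keep creeping until the force along the rail rises.

send_rows --pt "0 0 0 0 1 0 1" --pt "0 0 0 0 1 0 1" --pt "0 0 0 0 1 0 1" --pt "0 0 0 0 1 0 1" --pt "0 0 0 0 0 0 1" --pt "0 0 0 0 0 0 1" --pt "0 0 0 0 0 0 1" --pt "0 0 0 0 0 0 1" --pt "0 0 0 0 0 0 1" --pt "0 0 0 0 0 0 1"

```text
time_s: 9.3
eef_pos: [0.4776, 0.1874, 0.041]
eef_rot: [0.0, -0.14, 0.99, -0.001]
wrist_force: [-3.9, -7.3, 10.9]
opening: -0.002
grasp_force: 6.3
```

send_rows --pt "0 0 0 0 1 0 1" --pt "0 0 0 0 1 0 1" --pt "0 0 0 0 1 0 1" --pt "0 0 0 0 1 0 1" --pt "0 0 0 0 0 0 1" --pt "0 0 0 0 0 0 1" --pt "0 0 0 0 0 0 1" --pt "0 0 0 0 0 0 1" --pt "0 0 0 0 0 0 1" --pt "0 0 0 0 0 0 1"

```text
time_s: 10.3
eef_pos: [0.4776, 0.1917, 0.041]
eef_rot: [0.002, -0.14, 0.99, -0.001]
wrist_force: [0.9, -4.1, 8.5]
opening: 0.002
grasp_force: 3.8
```

```bash
python3 -c "
from h import *; look('pics/p4.png')
a=cv2.imread('pics/p3.png');b=cv2.imread('pics/p4.png')
a,b=[cv2.cvtColor(i[100:300,130:380],6).astype(np.float32) for i in(a,b)]
for s in ((slice(130,200),slice(20,250)),(slice(60,150),slice(150,240))): print(cv2.phaseCorrelate(a[s].copy(),b[s].copy()))"
```

```text
t 10.35 pos [0.4776 0.1917 0.041 ] F [-0.1 -5.1  6.7] open 0.0
y [-0.277  0.961 -0.002] z [ 0.003 -0.001 -1.   ] shift mm [ 3.9 -6.9  0. ]
((-0.23676403133265467, -0.12051751794803067), 0.5325189685380017)
((-0.5064419107917857, 0.001336409925485782), 0.44596887682691033)
```

View pics/p4.png

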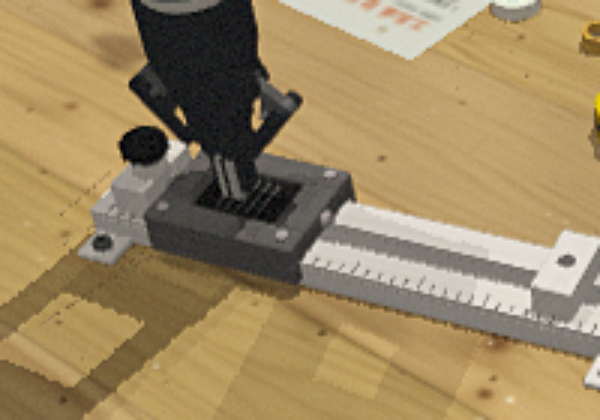

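send_rows --pt "0 0 0 0 0 1 1" --pt "0 0 0 0 0 0 1" --pt "0 0 0 0 1 0 1" --pt "0 0 0 0 1 0 1" --pt "0 0 0 0 0 0 1" --pt "0 0 0 0 0 0 1" --pt "0 0 0 0 0 0 1" --pt "0 0 0 0 0 0 1" --pt "0 0 0 0 0 0 1" --pt "0 0 0 0 0 0 1"

```text
time_s: 11.35
eef_pos: [0.4777, 0.1927, 0.0409]
eef_rot: [0.002, -0.14, 0.99, -0.002]
wrist_force: [-0.9, -10.2, 15.0]
opening: 0.001
grasp_force: 7.8
```

send_rows --pt "0 0 0 0 -0.7 0 1" --pt "0 0 0 0 0 -2 1" --pt "0 0 0 0 0 -4 1" --pt "0 0 0 0 0 -6 1" --pt "0 0 0 0 0 -15 1" --pt "0 0 0 0 0 -30 1" --pt "0 0 0 0 0 -40 1" --pt "0 0 0 0 0 -40 1" --pt "0 0 0 0 -20 -20 1" --pt "0 0 0 0 0 0 1"

```text
time_s: 12.35
eef_pos: [0.4834, 0.1738, 0.1995]
eef_rot: [0.003, -0.14, 0.99, -0.0]
wrist_force: [0.9, 0.2, 0.6]
opening: -0.002
grasp_force: 0.0
```

send_rows --pt "0 0 0 0 -40 0 1" --pt "0 0 0 0 -45 0 1" --pt "0 0 0 0 -45 0 1" --pt "0 0 0 0 -45 0 1" --pt "0 0 0 0 -45 0 1" --pt "0 0 0 0 -30 0 1" --pt "0 0 0 0 0 0 1" --pt "0 0 0 0 0 0 1" --pt "0 0 0 0 0 0 1" --pt "0 0 0 0 0 0 1"

```text
time_s: 13.35
eef_pos: [0.5498, -0.0642, 0.1953]
eef_rot: [-0.0, -0.141, 0.99, 0.0]
wrist_force: [-0.2, -0.6, -0.1]
opening: 0.0
grasp_force: 0.0
```

```bash
python3 -c "
from h import *; look('pics/p5.png')
from bench import ctrl
t=ctrl.camera('top')
b=cv2.imread('pics/p5.png')
a=cv2.resize(t['color'][225:330,100:260],(800,525),interpolation=2)[:,:,::-1]
cv2.imwrite('pics/p6.png',np.vstack([cv2.resize(a,(457,300)),cv2.resize(b,(457,300))]))"
```

```text
t 13.4 pos [ 0.55   -0.0643  0.1956] F [-0.3  0.1 -0.6] open 0.0
y [-0.279  0.96   0.   ] z [-0.  0. -1.] shift mm [  2.  259.1 154.7]
```

View pics/p6.png

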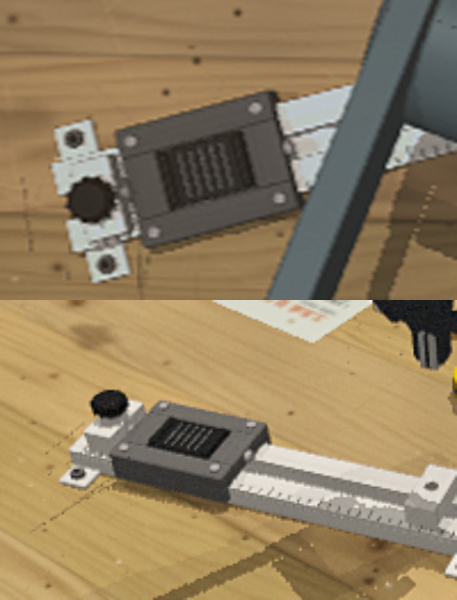

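The carriage's bumper meets the knob stop in both views: the pad is at about (172,284) and the knob at (132,295) in the top image. The pad is up and the arm is clear.

```bash
python3 -c "
from bench import ctrl; print(ctrl.hand_in())"
```

```text
the job is handed in; nothing more can be done
None
```

The job is handed in at about 13 s of robot time: with the pad held down I pushed the carriage against the knob stop, and when I lifted the fingers the pad came up and the carriage stayed there.

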